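# Load and hold shut a relay test fixture

### The job

On the electronics bench, load the two black relays, one in each pocket of the open test fixture, then swing the fixture's lid down over them. Take the locking pin out of its rest, push it down through the hole in the lid into the hole in the base until its head bears on the lid, and keep pushing on it so that the lid is pressed fully shut against the contact springs. Finish while still holding the pin pressed down; leave the capacitor, the screwdriver and the phone where they are.

Things in the scene. Friction and masses are not known exactly. Their poses are not given: they have to be found in the camera images.
- fixture: Clamshell test fixture fixed on the bench: aluminium base 150 x 150 mm, top 40 mm above the bench. Origin: centre of its underside; z up. +x points to the hinged side, -x to the side with the pin hole; y along the hinge. Hinge brackets 12 x 20 mm reach 61 mm above the bench at x = 69, y = +-65 mm; rubber stops 10 mm across, 9 mm high on the base top at x = -66, y = +-62 mm.
- pocket0 (a point): Centre of the mouth of one relay pocket, in the base's top (40 mm above the bench), at x = 0, y = +38 mm of the fixture. The pocket is 35 mm along the fixture's x, 29 mm along y. Its floor is a sprung nest 6 mm below the mouth, pushed up with 3.6 N, sinking up to 5 mm more (5.6 N). A relay on it stands 14 mm proud of the base.
- pocket1 (a point): The same for the other relay pocket, at x = 0, y = -38 mm of the fixture. Either relay may go in either pocket.
- base_hole (a point): Centre of the mouth of the pin hole in the base's top face (40 mm above the bench), at x = -55 mm, y = 0 of the fixture: upright hole 12 mm across, right through.
- lid_axis (a point): Mid point of the lid's hinge axis, 54 mm above the bench, at x = +69 mm, y = 0 of the fixture; the axis lies along the fixture's y.
- lid (a joint): Lid angle, rad: 0 = shut (level, underside 9 mm over the base top), grows as it opens, 1.57 = upright, max 2.1. Grey plate 10 mm thick, 104 mm wide along the hinge, reaching 145 mm from the axis (in mid-thickness); 0.16 kg. Stiff hinge (0.15 N m): stays where left. Over seated relays it rests ajar at about 0.1 and springs back there if let go; shutting it takes 4 to 8 N at its hole.
- lid_hole (a point): Centre of the lid's 12 mm pin hole, on the lid's outer face (its upper face when shut, then 59 mm above the bench), 124 mm from the hinge axis and midway along the width; with the lid down it lies over the base hole. It moves with the lid.
- lid_edge (a point): Middle of the lid's free edge, in mid-thickness, 145 mm from the hinge axis. It moves with the lid.
- relay_a: Black block-shaped relay, 30 mm (its x) x 24 mm (its y) x 20 mm high, 25 g, standing on the bench. Origin: centre of its underside, z up. Its x must lie along the fixture's x (either way round) to enter a pocket.
- relay_b: A second relay, identical to relay_a.
- pin: Locking pin standing upright in its rest: steel shank 8 mm across and 42 mm long with a tapered tip (last 7 mm), under a round metal grip head 22 mm across and 28 mm high; 70 mm in all, 60 g. Origin: the centre of the tip's end; z up along the pin, so the head runs from 42 to 70 mm along z.
- pin_tip (a point): The lower end of the pin's shank. With the pin home and the lid shut it lies 17 mm above the bench.
- pin_rest: Black block 50 x 50 x 46 mm fixed on the bench with an upright 12 mm hole through its middle, in which the pin stands, its head resting on the block's top. Origin: centre of its underside.
- capacitor: Black round capacitor 25 mm across, 32 mm high, standing on the bench among the relays; leave it. Origin: centre of its underside.
- screwdriver: Screwdriver lying on the bench beyond the work, about 180 mm long; leave it. Origin: on its underside, about its middle.
- phone: Black phone 72 x 150 x 9 mm lying on the bench beyond the work; leave it. Origin: centre of its underside.

How it is judged:
By the outcome, as a careful person would: the job done as asked, in the order asked, and still so for the second after the job is handed in, while the arm keeps its last pose, push and grip.
It also fails if it takes over 72 s, if anything falls off the work surface, if the arm or the gripper's body presses on something with over 40 N, if the wrist force passes 120 N, or if a joint passes its speed limit or range.

### The arm

A 6-joint arm with a two-finger parallel gripper is mounted at the origin on the work surface. World frame = base frame: x ahead of the robot, y to its left, z up, the work surface at z = 0. Lengths are in m, angles in rad, forces in N, time in s.
With the tool pointing down it reaches from about 0.3 to 0.775 m from the base axis. Payload 14.6 kg.
Tool frame: the origin (TCP) lies between the finger pads; the fingertips stand ctrl.tip_extent ahead of it and the grasp point (between the pads) lies 3 mm ahead of it (ctrl.tip_extent is the distance from the TCP to the fingertips, in m); z points along the fingers, y is the line along which they close (so a half turn about z gives the same grasp; the last joint's range is limited). The gripper opens to 94 mm and grips with 3 to 60 N. Pads are 16 mm wide; open, the fingers measure 119 mm over their backs; the gripper's body (75 mm by 177 mm) begins 78 mm behind the grasp point.
Start: joints at [-1.27, 0.3, 1.521, -0, 1.321, -0.067], TCP at [0.198, -0.513, 0.227] pointing down, gripper open.
Joint ranges: [-3.03, 3.03], [-0.79, 2.21], [0.23, 2.52], [-1.04, 4.18], [0, 3.07], [-2.55, 2.55]. Speed limits (rad/s): [2.22, 2.22, 2.57, 3.14, 3.14, 3.14].

### API

Orientations are given as [roll, pitch, yaw] about the fixed x, y, z axes, in that order (R = Rz(yaw) Ry(pitch) Rx(roll)).
In Python, from station import ctrl gives the robot as it stands.
- The arm moves only by the tool shift_gripper, called after "Emit:" as name(argument=value, ...) on one line, values as JSON. Schema: {"type":"object","properties":{"segments":{"type":"object","properties":{"sx":{"type":"array","items":{"type":"number"},"minItems":1,"maxItems":10},"sy":{"type":"array","items":{"type":"number"},"minItems":1,"maxItems":10},"sz":{"type":"array","items":{"type":"number"},"minItems":1,"maxItems":10},"wx":{"type":"array","items":{"type":"number"},"minItems":1,"maxItems":10},"wy":{"type":"array","items":{"type":"number"},"minItems":1,"maxItems":10},"wz":{"type":"array","items":{"type":"number"},"minItems":1,"maxItems":10}},"additionalProperties":false,"required":["sx","sy","sz","wx","wy","wz"]},"aperture":{"type":"number"},"force":{"type":"number"},"only":{"type":"string"},"quiet":{"type":"boolean"},"lines":{"type":"string"}},"required":["segments"],"additionalProperties":false}. segments is an object with one list for each field, all of the same length, 1 to 10, a row being the entries at one place: sx, sy, sz (the shift in m), wx, wy, wz (a rotation vector in rad); each row shifts and turns the commanded pose from where the row before left it, along the tool's axes as they then stand; what a row does not reach is not made up. A row lasts 1/10 s, in which the tool goes at most 0.05 m and 0.15 rad, less where a joint would pass 70% of its speed; a pose out of reach is approached as far as the arm can. aperture is the finger opening in m, set as the call begins (left out keeps the last). The fingers move at their own pace and stop on an object; force is the grip in N (left out, the last holds). Time passes only in rows, so rows that do not move let the fingers close. The tool returns the time, the measured TCP pose, the force, the opening and the grip force at its end. only (a regular expression) keeps the lines of the reply that match it, lines (a string "A,B") keeps lines A to B, and quiet returns only ok. Input that does not fit is refused with a message, and nothing moves.
- ctrl.get_obs(): the state, without advancing time (a new reading comes with each control period).
- ctrl.camera(name): name is "scene" or "side" or "wrist"; returns a dict with "pixels" (384x512x3 uint8, blue, green, red), "fx", "fy", "cx", "cy" (pixels), "extrinsics" (4x4, takes a point from camera to world coordinates). Camera axes: x right, y up, looking along -z (the intrinsics and any distortion apply to the point x, -y, -z); pixel columns grow to the right and rows downward; lengths in m; the calibration is good to about 2 mm. The wrist camera is an equidistant fisheye: a pixel r from the principal point sees the ray r / f radians off the axis. A picture is of the moment at which its call begins. There is no depth.
- ctrl.hand_in(): hands the job in; it is judged then, once.
The state is a dict: "time_s": time; "qpos": joint angles; "joint_vel": joint speeds; "tau": joint torques, N m; "ee_pos": TCP position; "eef_rot": TCP orientation; "force": force on the tool from outside, world axes, zero at the start; "moment": the same for the moment, N m; "grip_width": finger opening in m; "grip_force": force on a finger pad.
Only numpy, scipy, OpenCV 4.12 (cv2) and the standard library are available. Lean on these libraries where they do the work, as an engineer would, in place of code of your own. Each camera call takes 0.05 s, during which the arm holds its last target. There are 200 camera calls.

## Working session

There is one attempt and no reset: what is moved stays moved. The work goes in short steps, Python scripts to look and compute and a tool call to move; the robot and the scene stay as the last step left them, time stands still between calls to the robot, and variables do not carry over. Pictures are saved under pics/ and viewed, at most 10 in all, crops included, and the job is handed in when it is done.

```bash
ls; mkdir -p pics; python3 - <<'E'
from station import ctrl
import cv2,numpy as np
print(ctrl.tip_extent,ctrl.get_obs())
ims=[]
for n in("scene","side","wrist"):
    c=ctrl.camera(n);cv2.imwrite(f"pics/{n}0.png",c["pixels"]);print(n,c["fx"],c["fy"],c["cx"],c["cy"],np.round(c["extrinsics"],4).tolist(),[k for k in c])
E
```

```text
pics
station.py
0.022 {'time_s': 0.0, 'qpos': array([-1.26959215e+00,  3.00443542e-01,  1.52161003e+00,  3.14019585e-05,
        1.32071101e+00, -6.66134819e-02]), 'joint_vel': array([ 1.51639693e-03, -8.52978334e-05, -1.33824060e-03,  7.03911956e-04,
        4.27880187e-04, -9.78979711e-04]), 'tau': array([-8.55256494e-04, -5.31812525e+01, -3.52735126e+01,  7.08008185e-02,
        2.44121393e-02, -9.45766601e-05]), 'ee_pos': array([ 0.19769155, -0.51297301,  0.22688919]), 'eef_rot': array([-3.14042535e+00, -1.08357006e-04,  3.67809805e-01]), 'force': array([-0.17847825, -0.18446851,  0.00598885]), 'moment': array([ 0.03936194, -0.01566493,  0.00312704]), 'grip_force': 0.0, 'grip_width': 0.09380131072594834}
scene 456.81082597218284 456.81082597218284 250.94157295369794 195.81945360743055 [[-0.8611, -0.3789, 0.3389, 0.9487], [0.5083, -0.6533, 0.5611, 0.5073], [0.0088, 0.6555, 0.7552, 0.826], [0.0, 0.0, 0.0, 1.0]] ['pixels', 'fx', 'fy', 'cx', 'cy', 'extrinsics']
side 416.77573917391487 416.77573917391487 259.1977077174423 192.8500494966627 [[0.9747, 0.1564, -0.1596, 0.4286], [-0.2235, 0.6794, -0.6989, -0.6848], [-0.0009, 0.7169, 0.6972, 0.704], [0.0, 0.0, 0.0, 1.0]] ['pixels', 'fx', 'fy', 'cx', 'cy', 'extrinsics']
wrist 297.3186396354542 297.3186396354542 258.5987444993072 193.36600472776223 [[0.3593, 0.9017, 0.2407, 0.2679], [-0.9332, 0.3474, 0.0915, -0.4857], [-0.0011, -0.2574, 0.9663, 0.3849], [0.0, 0.0, 0.0, 1.0]] ['pixels', 'fx', 'fy', 'cx', 'cy', 'extrinsics']
```

```bash
python3 - <<'E'
import cv2,numpy as np
for n in("scene","side"):
    a=cv2.imread(f"pics/{n}0.png"); cv2.imwrite(f"pics/{n}0b.png",cv2.resize(a,(800,600),interpolation=cv2.INTER_CUBIC))
E
```

```text
(no output)
```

View pics/scene0b.png

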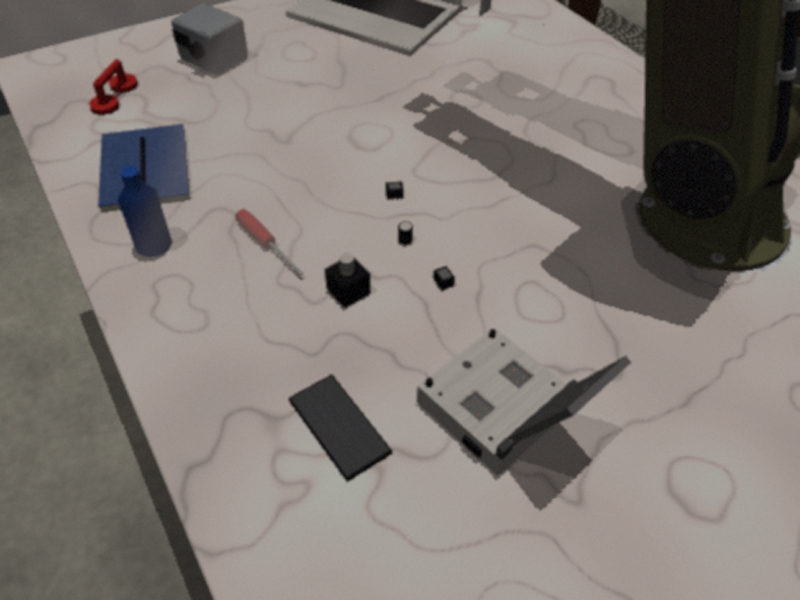

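View pics/side0b.png

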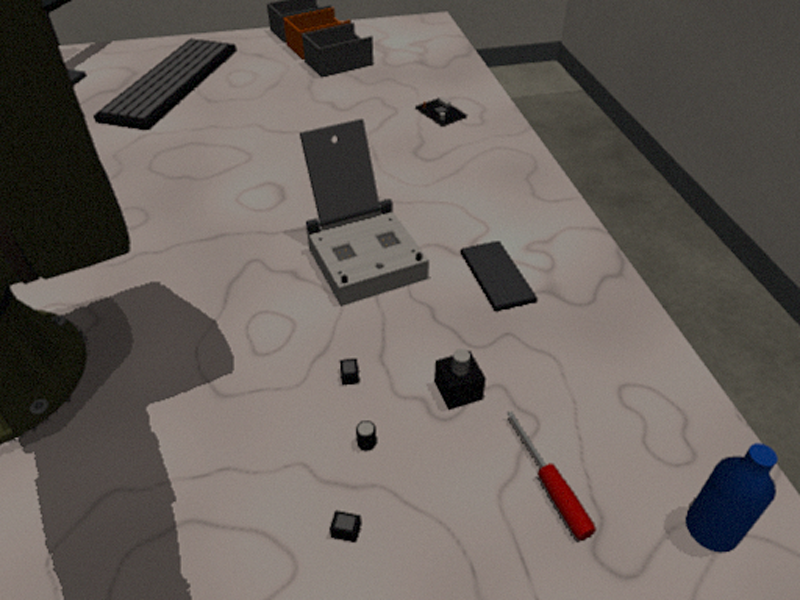

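```bash
cat > h.py <<'E'
import numpy as np,cv2
from scipy.optimize import least_squares
from station import ctrl
from scipy.spatial.transform import Rotation as R
def project(c,P,fish=False):
    E=c["extrinsics"];p=(np.atleast_2d(P)-E[:3,3])@E[:3,:3]
    x,y,z=p[:,0],-p[:,1],-p[:,2]
    if fish:
        r=np.hypot(x,y);s=np.arctan2(r,z)/np.maximum(r,1e-9)
    else: s=1/z
    return np.c_[c["cx"]+c["fx"]*x*s,c["cy"]+c["fy"]*y*s]
def tri(obs): # obs: list of (cam,uv,fish)
    f=lambda P:np.concatenate([(project(c,P,w)-uv).ravel() for c,uv,w in obs])
    r=least_squares(f,[.45,-.1,.05]);return r.x,np.abs(r.fun).max()
def onplane(c,uv,z,fish=True):
    r=least_squares(lambda q:(project(c,[q[0],q[1],z],fish)-uv).ravel(),[.4,-.1]);return r.x
def fixpts(x,y,yaw,L):
    L=np.array(L,float);c,s=np.cos(yaw),np.sin(yaw)
    return np.c_[x+c*L[:,0]-s*L[:,1],y+s*L[:,0]+c*L[:,1],L[:,2]]
def totool(d,o=None):
    o=o or ctrl.get_obs();return R.from_euler('xyz',o["eef_rot"]).inv().apply(d)
E
python3 - <<'E'
from h import *
a=ctrl.camera("scene");b=ctrl.camera("side");k=1.5625
pts=dict(hole=((467,365),(379,266)),pinTop=((347,261),(461,354)),relA=((444,273),(349,363)),relB=((394,185),(346,520)),cap=((405,224),(366,427)),
 p_a=((515,374),(343,253)),p_b=((478,405),(387,240)),stopR=((492,331),(342,274)),stopL=((430,379),(418,254)))
for n,(u,v) in pts.items(): print(n,tri([(a,np.array(u)/k,0),(b,np.array(v)/k,0)]))
E
python3 -c "
import cv2;a=cv2.imread('pics/wrist0.png');cv2.imwrite('pics/w0b.png',cv2.resize(a,(800,600),interpolation=cv2.INTER_CUBIC))"
```

```text
hole (array([0.56033045, 0.06608613, 0.03937547]), np.float64(0.6123488343981194))
pinTop (array([ 0.62235835, -0.16211446,  0.07175459]), np.float64(0.37615073575591396))
relA (array([ 0.48375876, -0.10535675,  0.02513341]), np.float64(0.6284821618747856))
relB (array([ 0.44249365, -0.32843044,  0.02302421]), np.float64(0.2797610238694688))
cap (array([ 0.48572178, -0.22070708,  0.03649726]), np.float64(0.2894802431333119))
p_a (array([0.51156657, 0.1104971 , 0.038112  ]), np.float64(0.8524450325109285))
p_b (array([0.58503401, 0.12641938, 0.0392911 ]), np.float64(0.37700172575347324))
stopR (array([0.50176131, 0.0433432 , 0.05336618]), np.float64(1.4625874895380377))
stopL (array([0.62204982, 0.06706153, 0.05142553]), np.float64(0.38402583215957975))
```

View pics/w0b.png

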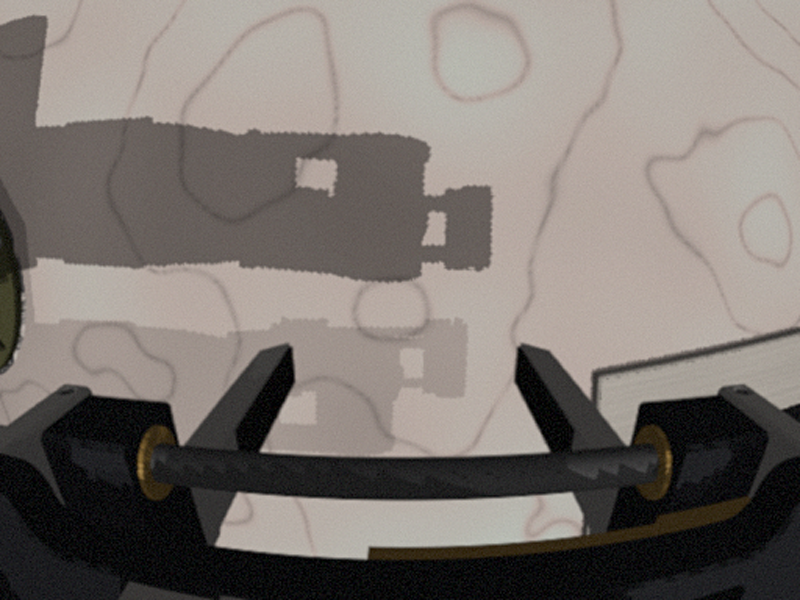

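The scene view shows the fixture (hole 467,365; pockets 515,374 and 478,405), the relays at (444,277) and (394,189), the capacitor at (405,232), and the pin at (347,263). The side view agrees. The wrist view sees only bare bench. I'll move over the relays next.

Emit:
shift_gripper(segments={"sx":[0.037,0.037,0.037,0.037,0.037,0.037,0.037,0,0],"sy":[-0.025,-0.025,-0.025,-0.025,-0.025,-0.025,-0.025,0,0],"sz":[0,0,0,0,0,0,0,0,0],"wx":[0,0,0,0,0,0,0,0,0],"wy":[0,0,0,0,0,0,0,0,0],"wz":[0,0,0,0,0,0,0,0,0]})

```text
time_s: 1.15
ee_pos: [0.3768, -0.2564, 0.2275]
eef_rot: [3.141, 0.0, 0.37]
force: [-0.6, -0.0, -0.8]
grip_width: 0.0941
grip_force: 0.0
```

```bash
python3 - <<'E'
from h import *
import pickle
c=ctrl.camera("wrist");pickle.dump(c,open("w1.pkl","wb"))
cv2.imwrite('pics/w1.png',cv2.resize(c["pixels"],(800,600),interpolation=cv2.INTER_CUBIC))
for n in((.484,-.105,.02),(.4425,-.328,.02),(.4857,-.2207,.032)):print(project(c,n,1)*1.5625)
b=ctrl.camera("side")
y=1.77;f=lambda a:(project(b,fixpts(.548,.1185,y,[[69+0,0,0]]) if 0 else fixpts(.548,.1185,y,[[.069-.124*np.cos(a[0])+.005*np.sin(a[0]),0,.054+.124*np.sin(a[0])+.005*np.cos(a[0])]]))-np.array([334,139])/1.5625).ravel()
r=least_squares(f,[1.8]);print(r.x,r.fun)
E
```

```text
[[275.7122458   87.25140983]]
[[517.20152176 233.11500157]]
[[412.79216592 129.98260851]]
[1.97728997] [-0.09957209  0.64496453]
```

View pics/w1.png

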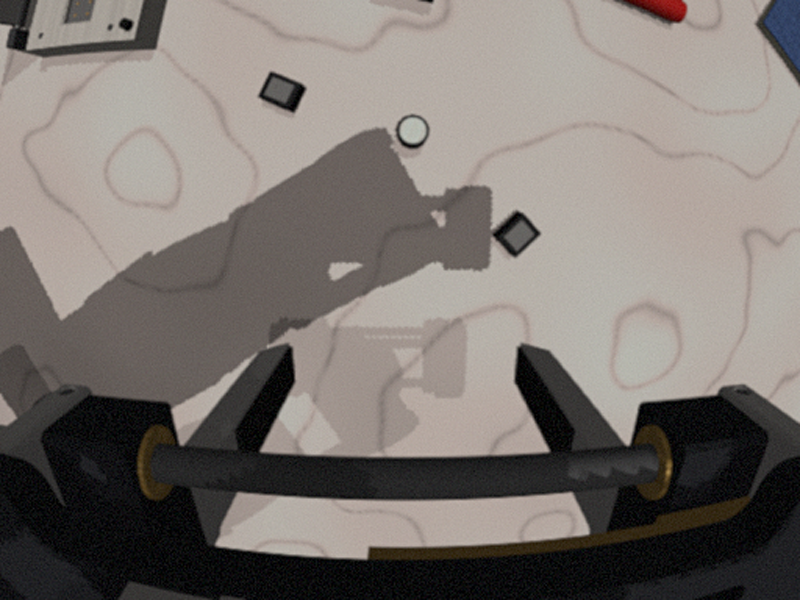

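```bash
cat >> h.py <<'E'
def block_hull(x,y,t,h=.02,z0=0,dx=.030,dy=.024):
    return fixpts(x,y,t,[[sx*dx/2,sy*dy/2,z0+z] for sx in(-1,1) for sy in(-1,1) for z in(0,h)])
def fitblock(views,guess,thr=55,win=24):
    tg=[]
    for c,w in views:
        u,v=project(c,guess,w)[0].astype(int);g=cv2.GaussianBlur(c["pixels"],(3,3),0).max(2)
        m=np.zeros_like(g);m[v-win:v+win,u-win:u+win]=(g[v-win:v+win,u-win:u+win]<thr)
        n,l,s,ce=cv2.connectedComponentsWithStats(m)
        i=1+np.argmax(s[1:,4]-5*np.hypot(*(ce[1:]-[u,v]).T))
        H=cv2.convexHull(np.argwhere(l==i)[:,::-1].astype(np.int32)).reshape(-1,1,2)
        M=np.zeros_like(g,np.uint8);cv2.fillPoly(M,[H],255);tg.append(M)
    def cost(p):
        J=0
        for (c,w),M in zip(views,tg):
            q=cv2.convexHull(project(c,block_hull(*p),w).astype(np.float32))
            D=np.zeros_like(M);cv2.fillPoly(D,[np.round(q*16).astype(np.int32)],255,cv2.LINE_AA,4)
            J+=np.abs(D.astype(float)-M).sum()/255/ (M>0).sum()
        return J
    from scipy.optimize import minimize
    best=None
    for t in np.arange(-1.57,1.57,.26):
        r=minimize(cost,[guess[0],guess[1],t],method="Nelder-Mead",options=dict(initial_simplex=[[guess[0],guess[1],t],[guess[0]+.006,guess[1],t],[guess[0],guess[1]+.006,t],[guess[0],guess[1],t+.2]]))
        if best is None or r.fun<best.fun:best=r
    return best.x,best.fun,[int((M>0).sum()) for M in tg]
E
python3 - <<'E'
from h import *
import pickle
w=pickle.load(open("w1.pkl","rb"));s=ctrl.camera("scene");d=ctrl.camera("side")
for g in((.484,-.105,.01),(.4425,-.328,.01)):
    for V in([(w,1)],[(s,0),(d,0)],[(w,1),(s,0),(d,0)]):
        print(fitblock(V,g,60))
E
```

```text
(array([ 0.4833038 , -0.10680941,  1.38697719]), np.float64(0.2349917744875728), [441])
(array([ 0.48290408, -0.10402344, -1.67148835]), np.float64(1.119028241557793), [113, 164])
(array([ 0.4824966 , -0.10766783,  1.34192887]), np.float64(1.4087528260218876), [441, 113, 164])
(array([ 0.44190252, -0.32775535, -0.41696646]), np.float64(0.2702004846882573), [445])
(array([ 0.44108597, -0.32899895, -0.52113788]), np.float64(0.8978410698238999), [93, 309])
(array([ 0.4408422 , -0.32852491, -0.42678454]), np.float64(1.203739084549648), [445, 93, 309])
```

Emit:
shift_gripper(segments={"sx":[0.0383,0.0383,0.0383,0.0383,0,0,0,0,0,0],"sy":[-0.0252,-0.0252,-0.0252,-0.0252,0,0,0,0,0,0],"sz":[0,0,0,0,0.015,0.015,0.015,0.015,0.015,0.015],"wx":[0,0,0,0,0,0,0,0,0,0],"wy":[0,0,0,0,0,0,0,0,0,0],"wz":[0,0,0,0,-0.1453,-0.1453,-0.1453,-0.1453,-0.1453,-0.1453]})

```text
time_s: 2.35
ee_pos: [0.483, -0.1087, 0.1368]
eef_rot: [-3.141, 0.0, 1.244]
force: [0.6, -0.3, 0.4]
grip_width: 0.094
grip_force: 0.0
```

Emit:
shift_gripper(segments={"sx":[0,0],"sy":[0,0],"sz":[0.015,0],"wx":[0,0],"wy":[0,0],"wz":[-0.1453,0]})

```text
time_s: 2.55
ee_pos: [0.4822, -0.1084, 0.1208]
eef_rot: [-3.138, -0.0, 1.386]
force: [0.7, 0.1, -0.6]
grip_width: 0.094
grip_force: 0.0
```

```bash
python3 - <<'E'
from h import *
import pickle
c=ctrl.camera("wrist");pickle.dump(c,open("w2.pkl","wb"))
cv2.imwrite('pics/w2.png',c["pixels"])
print(project(c,[.4833,-.1068,.02],1), ctrl.get_obs()["ee_pos"],ctrl.get_obs()["qpos"])
E
```

```text
[[259.51287081 198.50615104]] [ 0.48274707 -0.10837619  0.12198645] [-2.94861183e-01  2.98024461e-01  1.78797543e+00 -4.27168704e-05
  1.05724275e+00 -1.04491132e-01]
```

View pics/w2.png

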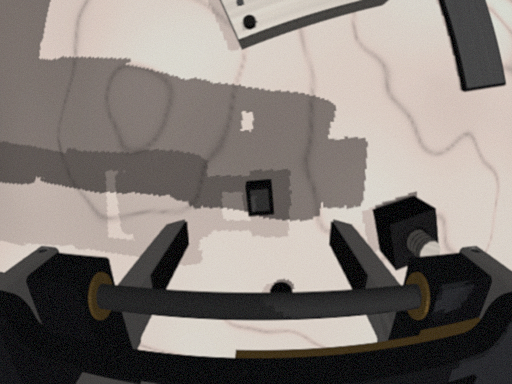

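Relay A lies at (260,198), between the fingertips and nearly aligned. The fixture's stop is at (249,21) and the pin at (425,245).

```bash
python3 - <<'E'
from h import *
import pickle
w=pickle.load(open("w1.pkl","rb"));v=pickle.load(open("w2.pkl","rb"))
for thr in(50,70,85):
  for V in([(w,1)],[(v,1)],[(w,1),(v,1)]): print(thr,fitblock(V,(.483,-.107,.01),thr))
x=fitblock([(w,1),(v,1)],(.483,-.107,.01),70)[0]
o=ctrl.get_obs();print(totool(np.array([x[0],x[1],.013])-o["ee_pos"]),o["eef_rot"])
E
```

```text
50 (array([ 0.48255818, -0.10866184, -1.74664686]), np.float64(0.27428074033351657), [428])
50 (array([ 0.48312579, -0.10781359, -1.6861548 ]), np.float64(0.1374227847011472), [911])
50 (array([ 0.48337802, -0.10681241, -1.74838256]), np.float64(0.41981233582099914), [428, 911])
70 (array([ 0.4833683 , -0.10708343,  1.39106868]), np.float64(0.2052980132450331), [453])
70 (array([ 0.48295577, -0.10790304,  1.46517366]), np.float64(0.064612888545933), [991])
70 (array([ 0.48306852, -0.10730089,  1.43234319]), np.float64(0.303318779547023), [453, 991])
85 (array([ 0.48244933, -0.10799155,  1.40658234]), np.float64(0.15709918062859238), [481])
85 (array([ 0.48316699, -0.10775458, -1.65428621]), np.float64(0.06433651248690667), [1067])
85 (array([ 0.48306845, -0.1077406 , -1.66129676]), np.float64(0.23403184700940916), [481, 1067])
[0.00110197 0.00029147 0.10898627] [-3.13994779e+00 -1.35125902e-04  1.38044718e+00]
```

Emit:
shift_gripper(segments={"sx":[0.0008,0,0,0,0,0],"sy":[0.0003,0,0,0,0,0],"sz":[0,0.03,0.03,0.022,0.010,0],"wx":[0,0,0,0,0,0],"wy":[0,0,0,0,0,0],"wz":[-0.085,0,0,0,0,0]}, aperture=0.06)

```text
time_s: 3.2
ee_pos: [0.4835, -0.1072, 0.0303]
eef_rot: [-3.141, -0.0, 1.467]
force: [0.0, -1.1, -0.3]
grip_width: 0.0601
grip_force: 0.0
```

Emit:
shift_gripper(segments={"sx":[0,0,0,0,0],"sy":[0,0,0,0,0],"sz":[0,0,0,0,0],"wx":[0,0,0,0,0],"wy":[0,0,0,0,0],"wz":[0,0,0,0,0]}, aperture=0.01, force=12)

```text
time_s: 3.7
ee_pos: [0.4838, -0.1069, 0.0307]
eef_rot: [3.141, 0.0, 1.47]
force: [0.4, 0.2, 2.6]
grip_width: 0.0239
grip_force: 11.9
```

Emit:
shift_gripper(segments={"sx":[0,0,0.0,0.044,0.044,0.044,0,0,0,0],"sy":[0,0,0.0,0.014,0.014,0.014,0,0,0,0],"sz":[-0.04,-0.05,-0.02,0,0,0,0,0,0,0],"wx":[0,0,0,0,0,0,0,0,0,0],"wy":[0,0,0,0,0,0,0,0,0,0],"wz":[0,0,0,0,0,0,-0.15,-0.15,0,0]})

```text
time_s: 4.7
ee_pos: [0.5387, 0.0201, 0.1405]
eef_rot: [-3.142, -0.0, 1.765]
force: [-0.2, 0.5, -0.4]
grip_width: 0.024
grip_force: 12.0
```

```bash
python3 - <<'E'
from h import *
import pickle
c=ctrl.camera("wrist");pickle.dump(c,open("w3.pkl","wb"))
cv2.imwrite('pics/w3.png',cv2.resize(c["pixels"],(800,600),interpolation=cv2.INTER_CUBIC))
L=[[-.055,0,.04],[0,.038,.04],[0,-.038,.04],[-.066,.062,.049],[-.066,-.062,.049]]
print((project(c,fixpts(.548,.1185,1.77,L),1)*1.5625).round(),ctrl.get_obs()["ee_pos"])
E
```

```text
[[454. 245.]
 [385. 147.]
 [521. 149.]
 [342. 268.]
 [562. 268.]] [0.53869001 0.01996412 0.1404985 ]
```

View pics/w3.png

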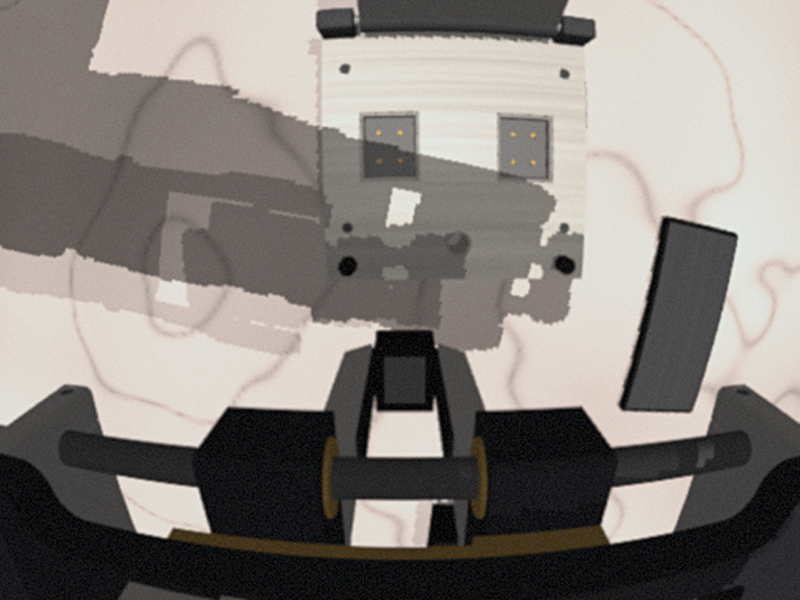

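The fixture is clear here. The pockets run from (361,113) to (417,179) and from (499,113) to (552,181), the stops are at (347,264) and (564,263), and the hole is at (458,242). The relay is held straight.

```bash
python3 - <<'E'
from h import *
import pickle
c=pickle.load(open("w3.pkl","rb"));k=1.5625
a,b,q=.0175,.0145,.038
L=[[-.055,0,.04],[-.066,.062,.049],[-.066,-.062,.049],[a,q+b,.04],[a,q-b,.04],[-a,q+b,.04],[-a,q-b,.04],[a,-q+b,.04],[a,-q-b,.04],[-a,-q+b,.04],[-a,-q-b,.04],[.075,.075,.04],[.075,-.075,.04]]
U=np.array([[458,242],[347,263],[564,262],[361,113],[416.5,113.5],[361,179],[416.5,179.5],[498,113.5],[550,113.5],[499.5,181],[552,181],[318,38],[587,40]])/k
f=lambda p:(project(c,fixpts(*p,L),1)-U)[:11].ravel()
r=least_squares(f,[.548,.1185,1.77],loss="soft_l1");print(r.x,r.fun.reshape(-1,2).round(2).tolist())
# height free
g=least_squares(lambda p:(project(c,fixpts(p[0],p[1],p[2],np.array(L)+[0,0,p[3]]),1)-U)[:11].ravel(),[.548,.1185,1.77,0]);print(g.x)
P=fixpts(*r.x,[[0,.038,.04],[0,-.038,.04],[-.055,0,.04]]);print(P)
o=ctrl.get_obs();print(o["ee_pos"],o["eef_rot"]);print([totool(p-o["ee_pos"]).round(4) for p in P])
# held relay top 4 corners predicted vs pixel centre (404,380)
print(project(c,[o["ee_pos"]+[0,0,-.0105]],1)*k)
E
```

```text
[0.54968438 0.12034078 1.77780055] [[-0.01, 0.17], [-0.3, 1.79], [1.78, 1.47], [0.56, 0.79], [-1.1, -0.26], [1.22, -1.6], [-0.6, -2.55], [0.89, 0.7], [-0.65, 2.47], [0.16, -3.09], [-1.87, -2.02]]
[ 5.49733557e-01  1.20157395e-01  1.77721778e+00 -1.30918565e-04]
[[0.51249564 0.11253068 0.04      ]
 [0.58687311 0.12815088 0.04      ]
 [0.56098847 0.06651498 0.04      ]]
[0.53869001 0.01996412 0.1404985 ] [ 3.14157894e+00 -1.10147944e-05  1.76518803e+00]
[array([ 0.0959, -0.0078,  0.1005]), array([0.0968, 0.0682, 0.1005]), array([0.0414, 0.0309, 0.1005])]
[[402.7888474 376.7904142]]
```

Emit:
shift_gripper(segments={"sx":[0.048,0.0482,0,0,0,0,0,0],"sy":[-0.004,-0.004,0,0,0,0,0,0],"sz":[0,0,0.03,0.028,0.008,0.008,0,0],"wx":[0,0,0,0,0,0,0,0],"wy":[0,0,0,0,0,0,0,0],"wz":[-0.006,-0.006,0,0,0,0,0,0]})

```text
time_s: 5.55
ee_pos: [0.5122, 0.1126, 0.0674]
eef_rot: [3.14, 0.0, 1.781]
force: [0.6, -0.0, 0.3]
grip_width: 0.0243
grip_force: 12.0
```

```bash
python3 - <<'E'
from h import *
o=ctrl.get_obs();print(totool(np.array([0.5125,.1125,.04])-o["ee_pos"],o),o["force"])
c=ctrl.camera("wrist")
cv2.imwrite('pics/w4.png',cv2.resize(c["pixels"][100:292,130:386],(768,576),interpolation=cv2.INTER_CUBIC))
E
```

```text
[-0.00019544  0.0002698   0.02736948] [ 0.60147759 -0.01423404  0.32846906]
```

View pics/w4.png

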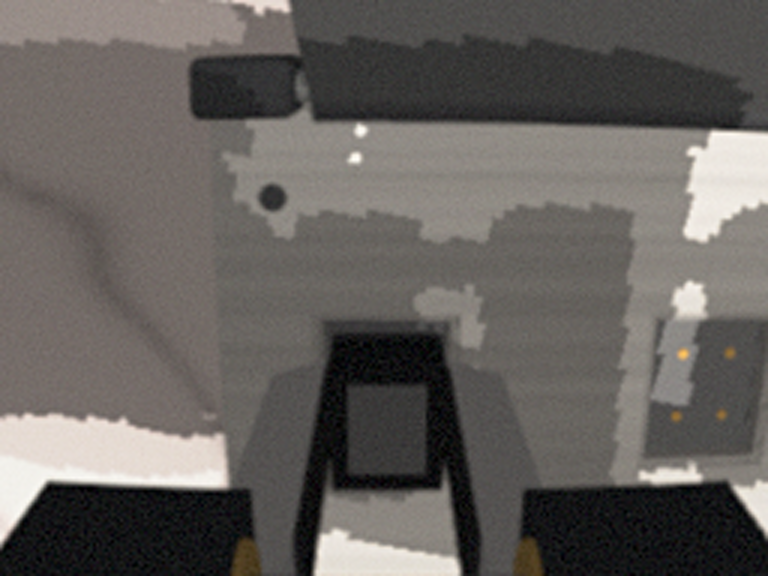

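The relay is already 3 mm below the pocket mouth with no contact force, so it is in pocket 0. I'll seat it, release and rise.

Emit:
shift_gripper(segments={"sx":[0,0],"sy":[0,0],"sz":[0.003,0],"wx":[0,0],"wy":[0,0],"wz":[0,0]})

```text
time_s: 5.8
ee_pos: [0.5121, 0.1128, 0.0639]
eef_rot: [3.14, 0.0, 1.782]
force: [0.9, 0.5, 3.5]
grip_width: 0.0237
grip_force: 12.0
```

Emit:
shift_gripper(segments={"sx":[0,0,0,0,0],"sy":[0,0,0,0,0],"sz":[0,0,-0.03,-0.05,-0.03],"wx":[0,0,0,0,0],"wy":[0,0,0,0,0],"wz":[0,0,0,0,0]}, aperture=0.04)

```text
time_s: 6.3
ee_pos: [0.512, 0.1129, 0.1765]
eef_rot: [3.139, 0.0, 1.782]
force: [-0.1, 0.3, -0.6]
grip_width: 0.0402
grip_force: 0.0
```

Emit:
shift_gripper(segments={"sx":[-0.0416,-0.0416,-0.0416,-0.0416,-0.0416,-0.0416,-0.0416,-0.0416,-0.0416,-0.0416],"sy":[-0.0161,-0.0161,-0.0161,-0.0161,-0.0161,-0.0161,-0.0161,-0.0161,-0.0161,-0.0161],"sz":[0,0,0,0,0,0,0,0,0,0],"wx":[0,0,0,0,0,0,0,0,0,0],"wy":[0,0,0,0,0,0,0,0,0,0],"wz":[0,0,0,0,0,0,0,0,0,0]}, aperture=0.06)

```text
time_s: 7.3
ee_pos: [0.4406, -0.3294, 0.1735]
eef_rot: [-3.142, -0.0, 1.782]
force: [0.8, 0.2, 0.6]
grip_width: 0.0601
grip_force: 0.0
```

Emit:
shift_gripper(segments={"sx":[0,0,0,0,0,0,0,0,0],"sy":[0,0,0,0,0,0,0,0,0],"sz":[0.008,0.008,0.008,0.008,0.008,0.008,0.008,0,0],"wx":[0,0,0,0,0,0,0,0,0],"wy":[0,0,0,0,0,0,0,0,0],"wz":[-0.134,-0.134,-0.134,-0.134,-0.134,-0.134,-0.134,0,0]})

```text
time_s: 8.2
ee_pos: [0.4413, -0.3276, 0.1176]
eef_rot: [3.142, -0.0, 2.716]
force: [0.1, -0.2, -0.0]
grip_width: 0.0602
grip_force: 0.0
```

```bash
python3 - <<'E'
from h import *
c=ctrl.camera("wrist");cv2.imwrite('pics/w5.png',c["pixels"])
for t in(70,85):print(fitblock([(c,1)],(.4419,-.328,.01),t))
x=fitblock([(c,1)],(.4419,-.328,.01),80)[0];o=ctrl.get_obs()
print(o["eef_rot"],totool(np.array([x[0],x[1],.03])-o["ee_pos"]),o["ee_pos"])
E
```

```text
(array([ 0.44194929, -0.32972901, -0.40522206]), np.float64(0.08976885718316104), [973])
(array([ 0.44127589, -0.3290027 , -0.44065198]), np.float64(0.04563796533105996), [1035])
[-3.14150721e+00  3.10360672e-04  2.71614578e+00] [-0.00025464 -0.00147824  0.08783083] [ 0.44143763 -0.32774861  0.11783062]
```

Emit:
shift_gripper(segments={"sx":[0,0,0,0,0],"sy":[-0.0013,0,0,0,0],"sz":[0.03,0.03,0.018,0.009,0],"wx":[0,0,0,0,0],"wy":[0,0,0,0,0],"wz":[0,0,0,0,0]}, aperture=0.06)

```text
time_s: 8.75
ee_pos: [0.4406, -0.3287, 0.03]
eef_rot: [3.141, -0.001, 2.718]
force: [-0.3, 0.3, 0.5]
grip_width: 0.0602
grip_force: 0.0
```

Emit:
shift_gripper(segments={"sx":[0,0,0,0,0],"sy":[0,0,0,0,0],"sz":[0,0,0,0,0],"wx":[0,0,0,0,0],"wy":[0,0,0,0,0],"wz":[0,0,0,0,0]}, aperture=0.01, force=12)

```text
time_s: 9.25
ee_pos: [0.4409, -0.3289, 0.0307]
eef_rot: [-3.141, 0.0, 2.72]
force: [-0.5, 0.9, 2.1]
grip_width: 0.0234
grip_force: 11.9
```

Emit:
shift_gripper(segments={"sx":[0,0,0,0,0,0,0,0,0,0],"sy":[0,0,0,0,0,0,0,0,0,0],"sz":[-0.04,-0.05,-0.02,0,0,0,0,0,0,0],"wx":[0,0,0,0,0,0,0,0,0,0],"wy":[0,0,0,0,0,0,0,0,0,0],"wz":[0,0,0,0.135,0.135,0.135,0.135,0.135,0.135,0.13]})

```text
time_s: 10.25
ee_pos: [0.4408, -0.3288, 0.1405]
eef_rot: [-3.142, -0.0, 1.774]
force: [-0.0, -0.2, -0.3]
grip_width: 0.024
grip_force: 12.0
```

```bash
python3 - <<'E'
from h import *
c=ctrl.camera("wrist");cv2.imwrite('pics/w6.png',c["pixels"])
o=ctrl.get_obs();print(o["eef_rot"],totool(np.array([.5869,.1282,.04])-o["ee_pos"],o),o["ee_pos"],project(c,[o["ee_pos"]+[0,0,-.0105]],1))
E
```

```text
[ 3.14156875e+00 -2.35012709e-05  1.76645797e+00] [0.41989704 0.23216178 0.10050492] [ 0.44080068 -0.32882374  0.1404895 ] [[257.85754029 240.95768034]]
```

```bash
python3 - <<'E'
import cv2,numpy as np
a=cv2.imread('pics/w3.png');a=cv2.resize(a,(512,384),interpolation=cv2.INTER_AREA);b=cv2.imread('pics/w6.png')
A=cv2.resize(a[200:275,225:290],None,fx=5,fy=5);B=cv2.resize(b[200:275,225:290],None,fx=5,fy=5)
cv2.imwrite('pics/cmp.png',np.hstack([A,B]))
E
```

```text
(no output)
```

View pics/cmp.png

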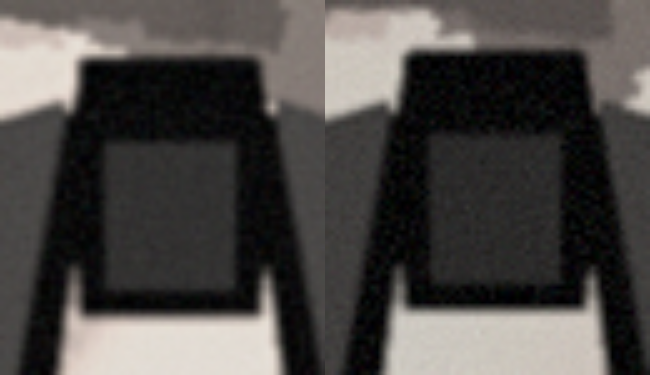

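Held relay B (right) sits about 1.4 px further forward than relay A did, so it is centred in the grip. I'll take it to pocket 1.

Emit:
shift_gripper(segments={"sx":[0.0419,0.0419,0.0419,0.0419,0.0419,0.0419,0.0419,0.0419,0.0419,0.0419],"sy":[0.0232,0.0232,0.0232,0.0232,0.0232,0.0232,0.0232,0.0232,0.0232,0.0232],"sz":[0,0,0,0,0,0,0,0,0,0],"wx":[0,0,0,0,0,0,0,0,0,0],"wy":[0,0,0,0,0,0,0,0,0,0],"wz":[0,0,0,0,0,0,0,0,0,0]})

```text
time_s: 11.3
ee_pos: [0.581, 0.1312, 0.1406]
eef_rot: [3.141, 0.0, 1.783]
force: [-0.1, -1.3, -1.0]
grip_width: 0.0239
grip_force: 12.0
```

Emit:
shift_gripper(segments={"sx":[0,0,0,0],"sy":[0,0,0,0],"sz":[0.03,0.026,0,0],"wx":[0,0,0,0],"wy":[0,0,0,0],"wz":[-0.011,0,0,0]})

```text
time_s: 11.7
ee_pos: [0.5809, 0.129, 0.0851]
eef_rot: [-3.142, -0.0, 1.792]
force: [-0.3, -0.2, 0.2]
grip_width: 0.0239
grip_force: 12.0
```

```bash
python3 - <<'E'
from h import *
o=ctrl.get_obs();print(totool(np.array([0.5869,.1282,.04])-o["ee_pos"],o),o["eef_rot"])
E
```

```text
[-0.00213289  0.00562864  0.04509416] [-3.14153564e+00 -4.07982215e-05  1.79199166e+00]
```

Emit:
shift_gripper(segments={"sx":[-0.0025,0,0],"sy":[0.0056,0,0],"sz":[0,0.005,0],"wx":[0,0,0],"wy":[0,0,0],"wz":[0.014,0,0]})

```text
time_s: 12.0
ee_pos: [0.587, 0.1277, 0.0795]
eef_rot: [3.141, -0.0, 1.777]
force: [-0.0, 0.0, 0.7]
grip_width: 0.024
grip_force: 12.0
```

```bash
python3 - <<'E'
from h import *
o=ctrl.get_obs();print(totool(np.array([0.5869,.1282,.04])-o["ee_pos"],o),o["eef_rot"])
E
```

```text
[5.17269741e-04 3.54312374e-05 3.95416446e-02] [ 3.14128571e+00 -5.32526848e-06  1.77662388e+00]
```

Emit:
shift_gripper(segments={"sx":[0,0,0,0],"sy":[0,0,0,0],"sz":[0.006,0.006,0,0],"wx":[0,0,0,0],"wy":[0,0,0,0],"wz":[0,0,0,0]})

```text
time_s: 12.4
ee_pos: [0.5867, 0.128, 0.0672]
eef_rot: [-3.141, -0.0, 1.777]
force: [1.6, -0.4, -0.3]
grip_width: 0.024
grip_force: 12.0
```

Emit:
shift_gripper(segments={"sx":[0,0],"sy":[0,0],"sz":[0.003,0],"wx":[0,0],"wy":[0,0],"wz":[0,0]})

```text
time_s: 12.6
ee_pos: [0.587, 0.128, 0.0646]
eef_rot: [3.141, -0.0, 1.777]
force: [-0.2, 0.4, 2.8]
grip_width: 0.0239
grip_force: 12.0
```

Emit:
shift_gripper(segments={"sx":[0,0,0,0,0,0,0,0],"sy":[0,0,0,0,0,0,0,0],"sz":[0,0,-0.03,-0.05,-0.05,-0.05,0,0],"wx":[0,0,0,0,0,0,0,0],"wy":[0,0,0,0,0,0,0,0],"wz":[0,0,0,0,0,0,0,0]}, aperture=0.04)

```text
time_s: 13.4
ee_pos: [0.5869, 0.128, 0.2451]
eef_rot: [3.14, 0.0, 1.777]
force: [0.5, 0.7, -0.2]
grip_width: 0.0399
grip_force: 0.0
```

```bash
cat >> h.py <<'E'
FX=(.5497,.1203,1.777)
def togo(lx,ly,z):
    o=ctrl.get_obs();P=fixpts(*FX,[[lx,ly,z]])[0];return totool(P-o["ee_pos"],o).round(4),o["eef_rot"].round(3),o["force"].round(1)
E
python3 - <<'E'
from h import *
print(togo(.15,0,.172))
# relay check from the wrist + static cams: expected relay tops vs dark blobs
c=ctrl.camera("wrist");cv2.imwrite('pics/w7.png',c["pixels"])
for s in(1,-1):
    P=fixpts(*FX,[[0,.038*s,.054]])[0];print(project(c,P,1))
E
```

```text
(array([ 0.1501, -0.0381,  0.073 ]), array([3.14 , 0.   , 1.777]), array([ 0.5,  0.7, -0.2]))
[[195.50147564 179.24382671]]
[[257.86761103 178.97432861]]
```

Emit:
shift_gripper(segments={"sx":[0.0375,0.0375,0.0375,0.0385,0,0,0,0,0],"sy":[-0.0095,-0.0095,-0.0095,-0.0095,0,0,0,0,0],"sz":[0,0,0,0,0,0.037,0.036,0,0],"wx":[0,0,0,0,0,0,0,0,0],"wy":[0,0,0,0,0,0,0,0,0],"wz":[0,0,0,0,0,0,0,0,0]}, aperture=0, force=10)

```text
time_s: 14.35
ee_pos: [0.5188, 0.2675, 0.1714]
eef_rot: [-3.14, 0.0, 1.776]
force: [0.1, -0.1, 0.8]
grip_width: 0.0004
grip_force: 0.0
```

```bash
python3 - <<'E'
from h import *
print(togo(.083,0,.172))
E
```

```text
(array([-0.0674,  0.0001, -0.0006]), array([-3.14 ,  0.   ,  1.776]), array([ 0.1, -0.1,  0.8]))
```

Emit:
shift_gripper(segments={"sx":[-0.015,-0.013,-0.013,-0.013,-0.013,-0.012,-0.012,-0.012,0],"sy":[0,0,0,0,0,0,0,0,0],"sz":[0,0,0,0,0,0,0,0,0],"wx":[0,0,0,0,0,0,0,0,0],"wy":[0,0,0,0,0,0,0,0,0],"wz":[0,0,0,0,0,0,0,0,0]})

```text
time_s: 15.25
ee_pos: [0.5401, 0.1657, 0.1714]
eef_rot: [-3.141, 0.0, 1.776]
force: [-0.3, 0.3, -0.0]
grip_width: 0.0007
grip_force: 0.0
```

```bash
python3 - <<'E'
from h import *
print(togo(.0166,0,.161))
E
```

```text
(array([-0.0298,  0.0002,  0.0104]), array([-3.141,  0.   ,  1.776]), array([-0.3,  0.3, -0. ]))
```

Emit:
shift_gripper(segments={"sx":[-0.015,-0.015,-0.014,-0.013,-0.008,-0.006,-0.003,-0.002,0,0],"sy":[0,0,0,0,0,0,0,0,0,0],"sz":[0.004,0.006,0.009,0.010,0.012,0.012,0.008,0.007,0,0],"wx":[0,0,0,0,0,0,0,0,0,0],"wy":[0,0,0,0,0,0,0,0,0,0],"wz":[0,0,0,0,0,0,0,0,0,0]})

```text
time_s: 16.25
ee_pos: [0.5554, 0.0931, 0.1035]
eef_rot: [3.142, -0.0, 1.777]
force: [0.2, -0.1, -1.0]
grip_width: 0.0003
grip_force: 0.0
```

```bash
python3 - <<'E'
from h import *
print(togo(-.031,0,.092))
E
```

```text
(array([-0.0032,  0.    ,  0.0115]), array([ 3.142, -0.   ,  1.777]), array([ 0.2, -0.1, -1. ]))
```

Emit:
shift_gripper(segments={"sx":[-0.002,-0.001,0],"sy":[0,0,0],"sz":[0.006,0.005,0],"wx":[0,0,0],"wy":[0,0,0],"wz":[0,0,0]})

```text
time_s: 16.55
ee_pos: [0.5556, 0.0897, 0.0917]
eef_rot: [-3.141, -0.0, 1.777]
force: [-0.3, -0.4, 0.5]
grip_width: 0.0006
grip_force: 0.0
```

Emit:
shift_gripper(segments={"sx":[0,0],"sy":[0,0],"sz":[0.004,0],"wx":[0,0],"wy":[0,0],"wz":[0,0]})

```text
time_s: 16.75
ee_pos: [0.5561, 0.0897, 0.0883]
eef_rot: [3.141, 0.0, 1.777]
force: [0.2, -0.2, 1.2]
grip_width: 0.0006
grip_force: 0.6
```

```bash
python3 - <<'E'
from h import *
c=ctrl.camera("side");u=project(c,fixpts(*FX,[[0,0,.06]]))[0].astype(int);print(u)
d=ctrl.camera("scene");v=project(d,fixpts(*FX,[[0,0,.06]]))[0].astype(int)
f=lambda c,u:cv2.resize(c["pixels"][u[1]-60:u[1]+60,u[0]-65:u[0]+65],None,fx=3,fy=3,interpolation=cv2.INTER_CUBIC)
cv2.imwrite('pics/lid.png',np.hstack([f(c,u),f(d,v)]))
print(togo(-.031,0,.092))
E
```

```text
[234 150]
(array([ 0.0002,  0.    , -0.0035]), array([3.141, 0.   , 1.777]), array([-0.1, -0.2,  1.2]))
```

View pics/lid.png

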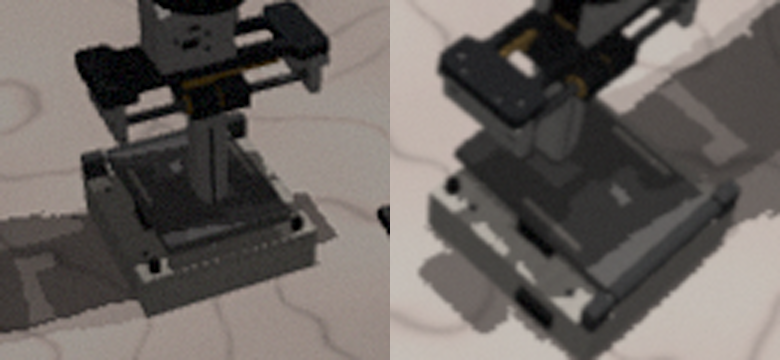

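The lid is down and resting over the relays. Next I'll fetch the pin.

Emit:
shift_gripper(segments={"sx":[0,0,0,-0.0457,-0.0457,-0.0457,-0.0457,-0.0457,-0.0457,-0.0457],"sy":[0,0,0,0.0019,0.0019,0.0019,0.0019,0.0019,0.0019,0.0019],"sz":[0.003,-0.04,-0.045,0,0,0,0,0,0,0],"wx":[0,0,0,0,0,0,0,0,0,0],"wy":[0,0,0,0,0,0,0,0,0,0],"wz":[0,0,0,0,0,0,0,0,0,0]}, aperture=0.06)

```text
time_s: 17.85
ee_pos: [0.6345, -0.2223, 0.1701]
eef_rot: [-3.141, -0.0, 1.777]
force: [0.7, -0.1, 0.1]
grip_width: 0.0602
grip_force: 0.0
```

Emit:
shift_gripper(segments={"sx":[0,0],"sy":[0,0],"sz":[0,0],"wx":[0,0],"wy":[0,0],"wz":[0,0]})

```text
time_s: 18.05
ee_pos: [0.6341, -0.221, 0.1695]
eef_rot: [-3.141, -0.001, 1.776]
force: [-0.6, -0.6, 0.1]
grip_width: 0.0601
grip_force: 0.0
```

```bash
python3 - <<'E'
from h import *
import pickle
c=ctrl.camera("wrist");pickle.dump(c,open("p1.pkl","wb"));cv2.imwrite('pics/p1.png',c["pixels"]);print(project(c,[.6224,-.1621,.074],1))
E
```

```text
[[258.64993472 133.88424878]]
```

Emit:
shift_gripper(segments={"sx":[0.03,0.03,0,0],"sy":[0,0,0,0],"sz":[0,0,0,0],"wx":[0,0,0,0],"wy":[0,0,0,0],"wz":[0,0,0,0]})

```text
time_s: 18.5
ee_pos: [0.6223, -0.1604, 0.171]
eef_rot: [3.141, 0.0, 1.779]
force: [-0.3, 0.8, -0.2]
grip_width: 0.0599
grip_force: 0.0
```

```bash
python3 - <<'E'
from h import *
import pickle
c=ctrl.camera("wrist");pickle.dump(c,open("p2.pkl","wb"));cv2.imwrite('pics/p2.png',c["pixels"])
u=project(c,[.6224,-.1621,.074],1)[0];print(u)
a=cv2.imread('pics/p1.png');v=project(pickle.load(open("p1.pkl","rb")),[.6224,-.1621,.074],1)[0]
f=lambda a,u:cv2.resize(a[max(0,int(u[1])-50):int(u[1])+50,int(u[0])-50:int(u[0])+50],(390,390),interpolation=cv2.INTER_CUBIC)
print(v,[int(max(0,int(q[1])-50)) for q in(v,u)])
cv2.imwrite('pics/pp.png',np.hstack([f(a,v),f(c["pixels"],u)]))
E
```

```text
[257.70731428 203.04093557]
[258.64993472 133.88424878] [83, 153]
```

View pics/pp.png

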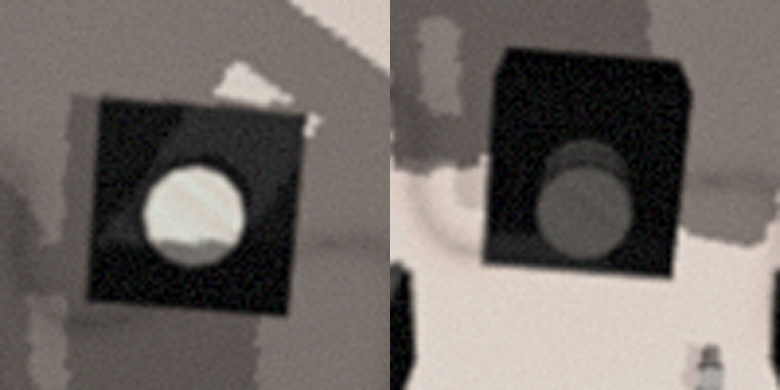

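The pin head's top is a disc centred at about (257.7,138.1) in view 1 and (257,207.4) in view 2.

```bash
python3 - <<'E'
from h import *
import pickle
a,b=[pickle.load(open(f"p{i}.pkl","rb")) for i in(1,2)]
p=tri([(a,np.array([257.7,138.1]),1),(b,np.array([257.,207.4]),1)]);print(p)
for z in(.070,.074):print(onplane(a,[257.7,138.1],z),onplane(b,[257.,207.4],z))
o=ctrl.get_obs();print(o["ee_pos"],totool(np.r_[onplane(b,[257.,207.4],.074),.072]-o["ee_pos"],o))
E
```

```text
(array([ 0.62240365, -0.16563559,  0.07599916]), np.float64(0.10840254831265383))
[ 0.62238899 -0.16609212] [ 0.62286609 -0.16749105]
[ 0.62234232 -0.16579925] [ 0.62262093 -0.16624093]
[ 0.62229673 -0.16132803  0.17081784] [-0.00483691 -0.00073549  0.09881939]
```

Emit:
shift_gripper(segments={"sx":[-0.0046,0,0,0,0,0],"sy":[-0.0006,0,0,0,0,0],"sz":[0,0.04,0.035,0.018,0.0055,0],"wx":[0,0,0,0,0,0],"wy":[0,0,0,0,0,0],"wz":[0,0,0,0,0,0]}, aperture=0.06)

```text
time_s: 19.15
ee_pos: [0.6224, -0.1671, 0.0716]
eef_rot: [-3.141, -0.0, 1.776]
force: [0.1, 0.6, 0.8]
grip_width: 0.0603
grip_force: 0.0
```

Emit:
shift_gripper(segments={"sx":[0,0,0,0,0,0],"sy":[0,0,0,0,0,0],"sz":[0,0,0,0,0,0],"wx":[0,0,0,0,0,0],"wy":[0,0,0,0,0,0],"wz":[0,0,0,0,0,0]}, aperture=0, force=50)

```text
time_s: 19.75
ee_pos: [0.6226, -0.1665, 0.0722]
eef_rot: [3.141, 0.0, 1.777]
force: [-1.2, 0.4, 0.5]
grip_width: 0.0215
grip_force: 50.0
```

Emit:
shift_gripper(segments={"sx":[0,0,0,0,0],"sy":[0,0,0,0,0],"sz":[-0.02,-0.045,-0.045,0,0],"wx":[0,0,0,0,0],"wy":[0,0,0,0,0],"wz":[0,0,0,0,0]})

```text
time_s: 20.25
ee_pos: [0.6226, -0.1665, 0.1825]
eef_rot: [3.14, 0.001, 1.777]
force: [0.2, 0.6, -1.6]
grip_width: 0.0212
grip_force: 50.0
```

```bash
python3 - <<'E'
from h import *
print(togo(-.0552,0,.15))
E
```

```text
(array([ 0.2405, -0.0127,  0.0323]), array([3.140e+00, 1.000e-03, 1.777e+00]), array([ 0.2,  0.6, -1.6]))
```

Emit:
shift_gripper(segments={"sx":[0.0401,0.0401,0.0401,0.0401,0.0401,0.04,0,0,0],"sy":[-0.0021,-0.0021,-0.0021,-0.0021,-0.0021,-0.0022,0,0,0],"sz":[0,0,0,0,0,0,0.02,0,0],"wx":[0,0,0,0,0,0,0,0,0],"wy":[0,0,0,0,0,0,0,0,0],"wz":[0,0,0,0,0,0,0,0,0]})

```text
time_s: 21.15
ee_pos: [0.5605, 0.0659, 0.161]
eef_rot: [-3.139, -0.0, 1.777]
force: [-0.0, -0.0, -0.6]
grip_width: 0.0212
grip_force: 50.0
```

```bash
python3 - <<'E'
from h import *
print(togo(-.0552,0,.14))
E
```

```text
(array([0.0002, 0.0006, 0.021 ]), array([-3.139, -0.   ,  1.777]), array([-0. , -0. , -0.6]))
```

Emit:
shift_gripper(segments={"sx":[0,0,0,0,0],"sy":[0.0004,0,0,0,0],"sz":[0.008,0.007,0.005,0.005,0],"wx":[0,0,0,0,0],"wy":[0,0,0,0,0],"wz":[0,0,0,0,0]})

```text
time_s: 21.65
ee_pos: [0.561, 0.0663, 0.1362]
eef_rot: [-3.14, -0.0, 1.777]
force: [-0.0, 0.2, -1.4]
grip_width: 0.021
grip_force: 50.0
```

Emit:
shift_gripper(segments={"sx":[0,0,0],"sy":[0,0,0],"sz":[0.004,0.004,0],"wx":[0,0,0],"wy":[0,0,0],"wz":[0,0,0]})

```text
time_s: 21.95
ee_pos: [0.561, 0.0664, 0.1284]
eef_rot: [-3.141, -0.0, 1.777]
force: [0.3, 0.2, -0.8]
grip_width: 0.021
grip_force: 50.0
```

Emit:
shift_gripper(segments={"sx":[0,0,0,0],"sy":[0,0,0,0],"sz":[0.006,0.006,0.005,0],"wx":[0,0,0,0],"wy":[0,0,0,0],"wz":[0,0,0,0]})

```text
time_s: 22.35
ee_pos: [0.5609, 0.0664, 0.111]
eef_rot: [-3.14, -0.0, 1.777]
force: [0.7, -0.1, -1.7]
grip_width: 0.0211
grip_force: 50.0
```

Emit:
shift_gripper(segments={"sx":[0,0,0],"sy":[0,0,0],"sz":[0.004,0.004,0],"wx":[0,0,0],"wy":[0,0,0],"wz":[0,0,0]})

```text
time_s: 22.65
ee_pos: [0.561, 0.0664, 0.1034]
eef_rot: [-3.141, -0.0, 1.777]
force: [0.6, 0.1, 1.0]
grip_width: 0.021
grip_force: 50.0
```

Emit:
shift_gripper(segments={"sx":[0,0,0],"sy":[0,0,0],"sz":[0.005,0.004,0],"wx":[0,0,0],"wy":[0,0,0],"wz":[0,0,0]}, force=60)

```text
time_s: 22.95
ee_pos: [0.5612, 0.0664, 0.0945]
eef_rot: [-3.141, 0.0, 1.777]
force: [0.3, -0.5, 0.6]
grip_width: 0.0212
grip_force: 60.0
```

Emit:
shift_gripper(segments={"sx":[0,0,0],"sy":[0,0,0],"sz":[0.004,0.003,0],"wx":[0,0,0],"wy":[0,0,0],"wz":[0,0,0]})

```text
time_s: 23.25
ee_pos: [0.5613, 0.0664, 0.0877]
eef_rot: [3.142, 0.0, 1.777]
force: [1.1, -1.5, 1.3]
grip_width: 0.0209
grip_force: 60.0
```

Emit:
shift_gripper(segments={"sx":[0,0,0],"sy":[0,0,0],"sz":[0.002,0,0],"wx":[0,0,0],"wy":[0,0,0],"wz":[0,0,0]})

```text
time_s: 23.55
ee_pos: [0.5613, 0.0664, 0.086]
eef_rot: [3.142, -0.0, 1.777]
force: [0.5, -1.0, 2.1]
grip_width: 0.021
grip_force: 60.0
```

Emit:
shift_gripper(segments={"sx":[0,0,0],"sy":[0,0,0],"sz":[0.0015,0,0],"wx":[0,0,0],"wy":[0,0,0],"wz":[0,0,0]})

```text
time_s: 23.85
ee_pos: [0.5613, 0.0664, 0.0851]
eef_rot: [3.141, 0.0, 1.777]
force: [-3.6, -2.7, 9.9]
grip_width: 0.0211
grip_force: 60.0
```

Emit:
shift_gripper(segments={"sx":[0,0,0],"sy":[0,0,0],"sz":[0.0015,0,0],"wx":[0,0,0],"wy":[0,0,0],"wz":[0,0,0]})

```text
time_s: 24.15
ee_pos: [0.5614, 0.0663, 0.0849]
eef_rot: [3.141, 0.0, 1.777]
force: [-10.3, -3.7, 25.5]
grip_width: 0.0211
grip_force: 60.0
```

Emit:
shift_gripper(segments={"sx":[0,0,0],"sy":[0,0,0],"sz":[0.0015,0,0],"wx":[0,0,0],"wy":[0,0,0],"wz":[0,0,0]})

```text
time_s: 24.45
ee_pos: [0.5616, 0.0663, 0.0848]
eef_rot: [3.14, 0.0, 1.777]
force: [-17.5, -4.2, 40.4]
grip_width: 0.0212
grip_force: 60.1
```

Emit:
shift_gripper(segments={"sx":[0,0],"sy":[0,0],"sz":[-0.003,0],"wx":[0,0],"wy":[0,0],"wz":[0,0]})

```text
time_s: 24.65
ee_pos: [0.5614, 0.0665, 0.0852]
eef_rot: [3.141, 0.0, 1.777]
force: [-0.9, -2.9, 5.5]
grip_width: 0.0209
grip_force: 60.0
```

Emit:
shift_gripper(segments={"sx":[0,0,0],"sy":[0,0,0],"sz":[-0.001,0,0],"wx":[0,0,0],"wy":[0,0,0],"wz":[0,0,0]})

```text
time_s: 24.95
ee_pos: [0.5614, 0.0664, 0.0855]
eef_rot: [3.141, 0.0, 1.777]
force: [1.6, -1.5, 4.4]
grip_width: 0.0211
grip_force: 60.0
```

```bash
python3 - <<'E'
from h import *
o=ctrl.get_obs();print(o["moment"])
for n in("side","scene"):
  c=ctrl.camera(n);g=cv2.cvtColor(c["pixels"],cv2.COLOR_BGR2GRAY);g=cv2.GaussianBlur(g,(3,3),0)
  for y in(-.045,-.03,.03,.045):
    z=np.arange(.030,.086,.003);P=project(c,fixpts(*FX,[[-.076,y,h] for h in z])).astype(np.float32)
    print(n,y,cv2.remap(g,P[:,:1],P[:,1:],1).ravel().tolist())
E
```

```text
[-0.2509298  -0.34745387 -0.06573708]
side -0.045 [52, 53, 53, 53, 55, 57, 57, 49, 37, 28, 25, 26, 32, 39, 50, 73, 93, 101, 98]
side -0.03 [52, 51, 50, 51, 53, 52, 48, 41, 34, 30, 29, 28, 27, 26, 26, 26, 26, 27, 28]
side 0.03 [53, 52, 51, 52, 53, 53, 51, 43, 34, 28, 26, 27, 29, 29, 28, 26, 26, 27, 29]
side 0.045 [52, 51, 52, 53, 52, 51, 49, 42, 32, 26, 26, 27, 27, 27, 28, 28, 27, 26, 26]
scene -0.045 [72, 69, 62, 55, 48, 42, 39, 38, 42, 53, 72, 100, 130, 159, 177, 182, 183, 184, 184]
scene -0.03 [38, 38, 38, 38, 39, 38, 38, 39, 42, 52, 71, 100, 133, 155, 150, 127, 98, 75, 63]
scene 0.03 [64, 66, 67, 67, 67, 66, 66, 61, 49, 36, 26, 22, 23, 27, 33, 40, 44, 47, 45]
scene 0.045 [41, 36, 29, 23, 21, 20, 20, 20, 20, 19, 19, 18, 15, 12, 12, 14, 15, 16, 17]
```

Emit:
shift_gripper(segments={"sx":[0,0,0,0],"sy":[-0.0005,0,0,0],"sz":[0.0015,0.0006,0,0],"wx":[0,0,0,0],"wy":[0,0,0,0],"wz":[0,0,0,0]})

```text
time_s: 25.45
ee_pos: [0.5614, 0.0664, 0.085]
eef_rot: [3.139, 0.0, 1.777]
force: [-3.6, -1.7, 20.5]
grip_width: 0.0211
grip_force: 60.0
```

Emit:
shift_gripper(segments={"sx":[0,0,0,0,0],"sy":[0,0,0,0,0],"sz":[0,0,0,0,0],"wx":[0,0,0,0,0],"wy":[0,0,0,0,0],"wz":[0,0,0,0,0]})

```text
time_s: 25.95
ee_pos: [0.5614, 0.0664, 0.085]
eef_rot: [3.139, 0.0, 1.777]
force: [-3.4, -1.9, 19.0]
grip_width: 0.0208
grip_force: 60.0
```

```bash
python3 - <<'E'
from h import *
c=ctrl.camera("side");g=cv2.GaussianBlur(cv2.cvtColor(c["pixels"],cv2.COLOR_BGR2GRAY),(3,3),0)
for y in(-.03,.03):
    P=project(c,fixpts(*FX,[[-.076,y,h] for h in np.arange(.03,.086,.003)])).astype(np.float32);print(cv2.remap(g,P[:,:1],P[:,1:],1).ravel().tolist())
print(ctrl.get_obs()["force"],ctrl.hand_in())
E
```

```text
[52, 53, 52, 52, 53, 53, 49, 40, 31, 26, 26, 28, 28, 27, 27, 28, 28, 28, 28]
[52, 52, 51, 50, 51, 52, 50, 42, 34, 30, 29, 27, 27, 28, 27, 27, 26, 26, 29]
the job is handed in; nothing more can be done
[-3.4388703  -0.97448614 20.15803838] None
```

I loaded both relays, closed the lid over them, and handed in at about 26 s with the pin home and held down at about 20 N; the lid reads shut to within about 2 mm on the side camera, and I got no verdict back.

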